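# Pack the egg-painting kit into the tray and set the packing wheel

## Task

Pack the kit into the wooden tray on the packing wheel: the large jar, the slim jar, the rectangular tin and the long wooden case, all upright and flat on the tray's floor (they only just fit, side by side), set in gently and not dropped. Turn the wheel by its post handle so that the handle stands right over the black mark on the base, and leave it there with the packed tray. Leave everything else on the table where it is.

Things in the scene. Friction and masses are not known exactly. Their poses are not given: they have to be found in the camera images.
- wheel (a joint): angle of the packing wheel (rad) about its vertical axis, growing counter-clockwise seen from above; at 0 (or a whole turn) its handle stands over the base's mark. It turns freely either way with a dry friction of about 0.35 N m and stays where it is left.
- mark (a point): the black radial stripe (10 mm wide, 28 mm long) near the rim of the fixed round plywood base (radius 135 mm, 12 mm thick) of the packing wheel; the point is the stripe's centre on top of the base, 118 mm from the wheel's axis. The base stands anywhere within some cm, at any of a range of yaws.
- handle (a point): top centre of the wheel's handle: an upright round steel post, 14 mm in diameter, free for 65 mm below its top (top 90 mm above the table), 118 mm from the wheel's axis. When the wheel is set, this point is straight above the mark.
- tray_floor (a point): centre of the inner floor of the open wooden tray fixed on the wheel (it turns with it), on the wheel's axis, 30 mm above the table. Its z axis is up, its y axis points to the handle and is the tray's long direction. Inside 152 mm long (y) by 106 mm wide (x); walls 4 mm thick, rising 20 mm above the inner floor.
- jar_big_c (a point): centre (half-way up) of the large lidded glass jar: plain upright cylinder, diameter 58 mm, height 95 mm, white lid (top 28 mm, same diameter); 0.2 to 0.4 kg.
- jar_slim_c (a point): centre (half-way up) of the slim lidded glass jar: plain upright cylinder, diameter 46 mm, height 85 mm, white lid (top 28 mm, same diameter); 0.13 to 0.25 kg.
- tin_c (a point): centre (half-way up) of the rectangular metal tin: 34 mm along its x, 50 mm along its y, 85 mm tall, upright; 0.15 to 0.27 kg.
- case_c (a point): centre (half-way up) of the long wooden stylus case: 140 mm along its x, 38 mm along its y, 50 mm tall, lying flat; 0.16 to 0.3 kg.
- egg_cup: bystander: decorated egg fixed in an egg cup, 44 mm wide, 81 mm tall; origin under its centre, on the table.
- dye_cup: bystander: open grey plastic cup, 54 mm wide, 65 mm tall; origin under its centre.
- tealight: bystander: tealight in an aluminium cup, 38 mm wide, 16 mm tall; origin under its centre.
- brush: bystander: a brush lying on the table beyond the other things.
- jar_flat: bystander, not to be packed: low wide jar, 68 mm in diameter, 46 mm tall; origin under its centre.
- tape: bystander: roll of tape lying flat, 70 mm wide, 18 mm tall; origin under its centre.
- mug: bystander: blue mug, 76 mm wide, 85 mm tall; origin under its centre.
Things that resemble listed ones, but are neither listed nor needed, are in the scene too. Leave any pink look-alike of the part that bears tin_c alone. Leave any blue look-alike of the part that bears jar_slim_c alone.

How it is judged:
At the end, for the whole second after the job is handed in: the handle within 10 mm (seen from above) of the mark with the wheel at rest; the large jar, slim jar, tin and case all inside the tray, standing on its floor (centre within 4 mm of its resting height), within 0.1 rad of upright, and at rest (horizontal distance between handle and mark below 0.01 m and velocity of joint wheel between -0.05 and 0.05 rad/s and x of jar_big_c in the frame of tray_floor between -0.053 and 0.053 m and y of jar_big_c in the frame of tray_floor between -0.076 and 0.076 m and z of jar_big_c in the frame of tray_floor between 0.0435 and 0.0515 m and angle between each of jar_big_c, jar_slim_c, tin_c, case_c's own z axis and vertical below 0.1 rad and linear speed of each of jar_big, jar_slim, tin, case below 0.02 m/s and x of jar_slim_c in the frame of tray_floor between -0.053 and 0.053 m and y of jar_slim_c in the frame of tray_floor between -0.076 and 0.076 m and z of jar_slim_c in the frame of tray_floor between 0.0385 and 0.0465 m and x of tin_c in the frame of tray_floor between -0.053 and 0.053 m and y of tin_c in the frame of tray_floor between -0.076 and 0.076 m and z of tin_c in the frame of tray_floor between 0.0385 and 0.0465 m and x of case_c in the frame of tray_floor between -0.053 and 0.053 m and y of case_c in the frame of tray_floor between -0.076 and 0.076 m and z of case_c in the frame of tray_floor between 0.021 and 0.029 m); the robot touches nothing.
It fails at once if something that is not part of the kit is pushed more than 25 mm (distance of any of egg_cup, dye_cup, tealight, brush, jar_flat, tape, mug from where it was at the start of the episode above 0.025 m).
It fails at once if a kit item is dropped (falls loose faster than 0.6 m/s, as from more than about 18 mm) ((linear speed of jar_big above 0.6 m/s and contact force between jar_big and the fingers below 0.1 N) or (linear speed of jar_slim above 0.6 m/s and contact force between jar_slim and the fingers below 0.1 N) or (linear speed of tin above 0.6 m/s and contact force between tin and the fingers below 0.1 N) or (linear speed of case above 0.6 m/s and contact force between case and the fingers below 0.1 N)).
It fails at once if a kit item is rammed into the tray (more than 100 N) (contact force between any of jar_big, jar_slim, tin, case and wheel above 100 N).
It also fails if it takes over 72 s, if anything falls off the work surface, if the arm or the gripper's body presses on something with over 40 N, if the wrist force passes 120 N, or if a joint passes its speed limit or range.

## Robot

A 6-joint arm with a two-finger parallel gripper is mounted at the origin on the work surface. World frame = base frame: x ahead of the robot, y to its left, z up, the work surface at z = 0. Lengths are in m, angles in rad, forces in N, time in s.
With the tool pointing down it reaches from about 0.275 to 0.875 m from the base axis. Payload 12.5 kg.
Tool frame: the origin (TCP) lies where the fingers leave the gripper's body, on its centre line; the fingertips stand 73 mm ahead of it and the grasp point (between the pads) lies 54 mm ahead of it; z points along the fingers, y is the line along which they close (so a half turn about z gives the same grasp; the last joint's range is limited). The gripper opens to 85 mm and grips with 20 to 120 N. Pads are 22 mm wide; open, the fingers measure 114 mm over their backs; the gripper's body (76 mm by 85 mm) begins 54 mm behind the grasp point. The pads swing forward as they close: fully open they stand 13 mm farther back than shut.
Start: joints at [-1.307, 0.351, 1.652, -0, 1.139, -0.085], TCP at [0.188, -0.517, 0.304] pointing down, gripper open.
Joint ranges: [-2.75, 2.75], [-0.79, 2.1], [0.01, 2.65], [-1.57, 4.71], [0.07, 3.14], [-2.87, 2.87]. Speed limits (rad/s): [2.22, 2.22, 2.79, 3.14, 3.14, 3.14].

## Interface

Orientations are given as a unit quaternion [x, y, z, w].
In Python, from plant import r, jaws, optics gives the robot as it stands. Calls block until the motion is done:
- r.move_ptp(position, orientation): joint-space move of the TCP to a pose.
- r.line_to(position, ori=None, vel=0.15, f_stop=None): straight line of the TCP; ori=None keeps the orientation; vel is the mean speed in m/s. With f_stop (N) it stops when the force on the tool has changed by that much, and returns True; else False.
- r.movej(angles): joint-space move.
- jaws.set_gripper(opening, f_grip=None): finger opening in m; f_grip is the grip in N (None keeps the last); returns when the fingers have stopped.
- r.hold(seconds).
- r.solve_ik(position, orientation): joint angles nearest the present ones, or None.
- r.state(): the state.
- optics.snapshot(name): name is "side" or "top" or "wrist"; returns a dict with "frame" (420x560x3 uint8, red, green, blue), "fx", "fy", "cx", "cy" (pixels), "camera_from_world" (4x4, takes a point from world to camera coordinates). Camera axes: x right, y down, z forward; pixel columns grow to the right and rows downward; lengths in m; the calibration is good to about 2 mm. A picture is of the moment at which its call begins. There is no depth.
A pose or a line that the arm cannot do raises r.IKError and nothing moves.
- r.finish_job(): hands the job in; it is judged then, once.
The state is a dict: "t": time; "joint_positions": joint angles; "joint_vel": joint speeds; "tau": joint torques, N m; "position": TCP position; "orientation": TCP orientation; "ft_force": force on the tool from outside, world axes, zero at the start; "moment": the same for the moment, N m; "finger_gap": finger opening in m; "grasp_force": force on a finger pad.
Only numpy, scipy, OpenCV 4.12 (cv2) and the standard library are available. Lean on these libraries where they do the work, as an engineer would, in place of code of your own. Each camera call takes 0.05 s, during which the arm holds its last target. There are 200 camera calls.

## Working session

There is one attempt and no reset: what is moved stays moved. The work goes in short steps, each a Python script; the robot and the scene stay as the last script left them, time stands still between calls to the robot, and variables do not carry over. Pictures are saved under pics/ and viewed, at most 10 in all, crops included, and the job is handed in when it is done.

```bash
ls; mkdir -p pics; python3 - <<'E'
from plant import r,jaws,optics
import cv2,pickle
for n in("top","side"):
    s=optics.snapshot(n); pickle.dump(s,open(n+".pkl","wb"))
    im=s["frame"][:,:,::-1]
    cv2.imwrite(f"pics/{n}0.png",cv2.resize(im,(800,600),interpolation=cv2.INTER_CUBIC))
    print(n,s["fx"],s["fy"],s["cx"],s["cy"],s["camera_from_world"])
print(r.state())
E
```

```text
pics
top 466.9092032177403 466.9092032177403 276.93941198813144 204.15195375327028 [[ 5.61349790e-03 -9.99524101e-01 -3.03324911e-02 -7.67794608e-03]
 [-9.80815407e-01  4.07355307e-04 -1.94938380e-01  5.55963302e-01]
 [ 1.94857965e-01  3.08448608e-02 -9.80346351e-01  1.01537456e+00]
 [ 0.00000000e+00  0.00000000e+00  0.00000000e+00  1.00000000e+00]]
side 436.9279172928275 436.9279172928275 278.96232826159 202.02658392132756 [[-0.99797939 -0.06335107 -0.00487592  0.53431625]
 [-0.03409393  0.59868054 -0.80026196  0.08516484]
 [ 0.05361657 -0.79847871 -0.59963073  1.01632201]
 [ 0.          0.          0.          1.        ]]
{'t': 0.1, 'joint_positions': array([-1.30659694e+00,  3.51164780e-01,  1.65238166e+00, -1.98115361e-05,
        1.13908605e+00, -8.46088465e-02]), 'joint_vel': array([ 0.00023366, -0.00172675, -0.00235335, -0.00027513,  0.0012027 ,
       -0.0010741 ]), 'tau': array([ 3.69272630e-04, -5.06835437e+01, -2.91873944e+01, -6.56206703e-05,
        2.73968268e-03, -3.58086697e-05]), 'position': array([ 0.18793396, -0.51665109,  0.30341364]), 'orientation': array([ 9.84829259e-01,  1.73525389e-01, -5.55816998e-05, -5.17013411e-04]), 'ft_force': array([ 0.31420359,  1.06291664, -0.19172091]), 'moment': array([ 0.02903757, -0.00893725, -0.01037702]), 'grasp_force': 0.0, 'finger_gap': 0.08525335607882531}
```

View pics/top0.png

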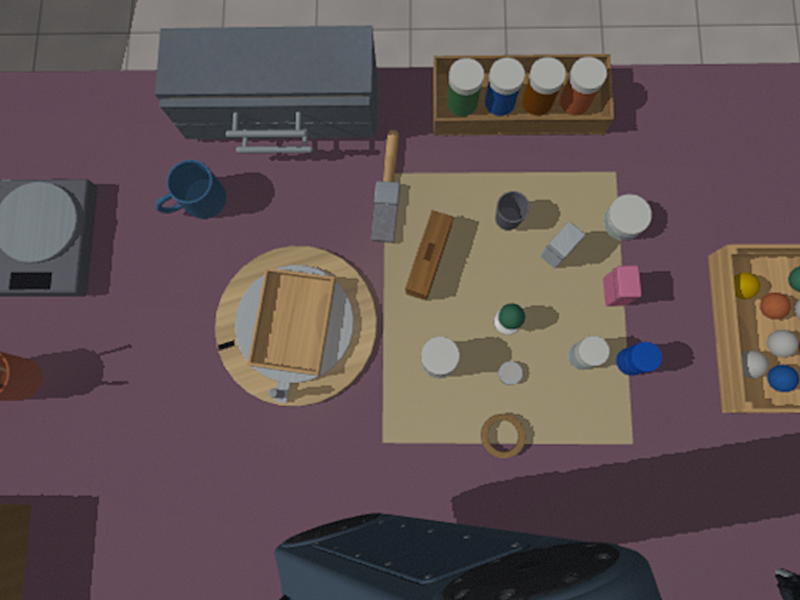

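View pics/side0.png

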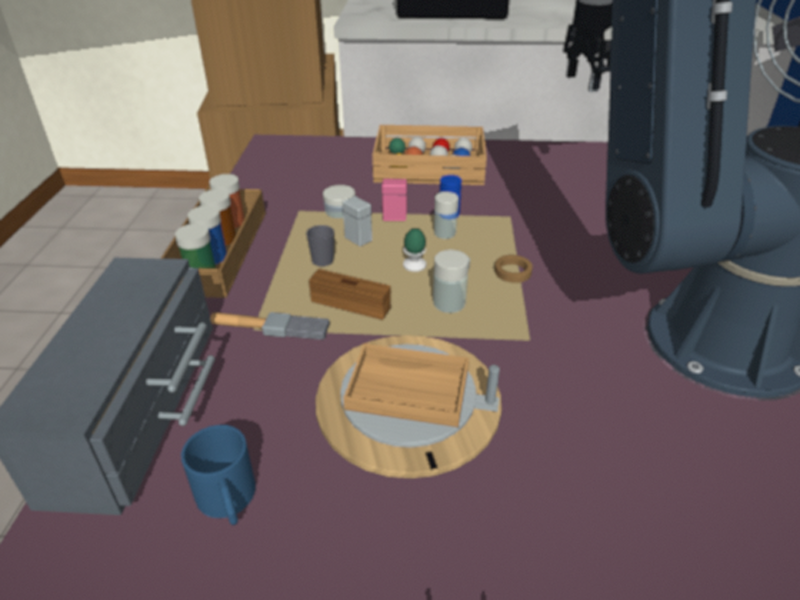

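Top view (800×600 pixels): the wheel is at (295,325), the mark at (226,345), the handle at (279,393), the case at (430,255) and the large jar at (440,356). There are three pairs or groups that could be confused:
- **Slim jar:** candidates are (590,352), clear with a white lid, and (640,358), blue. The white-lidded one fits.
- **Tin:** candidates are (564,244), grey metal, and (622,285), pink. The grey one fits.
- **Large jar:** candidates are (440,356), tall, and (628,217), low and wide, which is jar_flat. The tall one fits.

I'll confirm these in an enlarged crop.

```bash
python3 - <<'E'
import cv2,pickle
im=pickle.load(open("top.pkl","rb"))["frame"][:,:,::-1]
cv2.imwrite("pics/cropA.png",cv2.resize(im[115:265,270:470],(800,600),interpolation=cv2.INTER_CUBIC))
cv2.imwrite("pics/cropB.png",cv2.resize(im[165:290,145:275],(650,625)[:2] if 0 else (624,600),interpolation=cv2.INTER_CUBIC))
E
```

```text
(no output)
```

View pics/cropA.png

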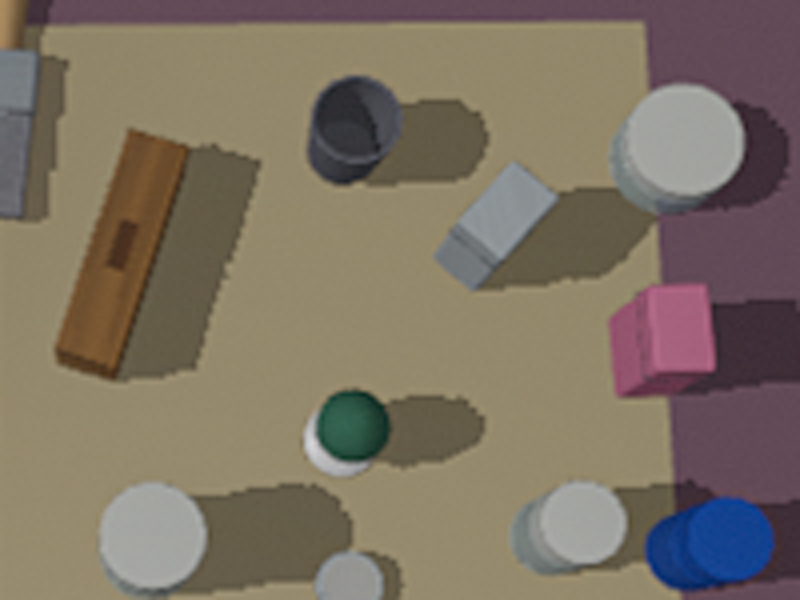

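View pics/cropB.png

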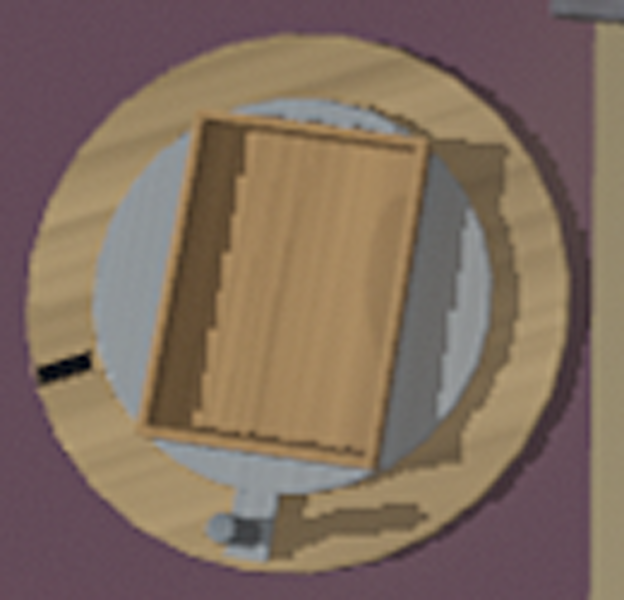

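Crop A confirms the targets: the clear slim jar's lid centre is at (584,523), next to the blue look-alike at (730,540). The grey tin's top centre is at (505,214), next to the pink one at (680,330). The case is at (123,249) and the large jar's lid at (153,536). In crop B the axis is at about (298,303), the mark at (65,368) and the handle top at (221,528).

```bash
cat > h.py <<'E'
import numpy as np, cv2
from scipy.spatial.transform import Rotation as R
def w(s,u,v,z):
    """world point on plane z seen at pixel u,v"""
    T=np.array(s["camera_from_world"]); d=T[:3,:3].T@np.array([(u-s["cx"])/s["fx"],(v-s["cy"])/s["fy"],1]); o=-T[:3,:3].T@T[:3,3]
    return o+d*(z-o[2])/d[2]
def proj(s,p):
    c=np.array(s["camera_from_world"])@np.append(p,1); return np.array([s["fx"]*c[0]/c[2]+s["cx"],s["fy"]*c[1]/c[2]+s["cy"]])
def ori(a):
    """tool down, closing axis (tool y) along world angle a (mod pi), the half turn nearest the start yaw"""
    c=[]
    for k in(0,np.pi):
        y=np.array([np.cos(a+k),np.sin(a+k),0]); z=np.array([0,0,-1.]); c.append(R.from_matrix(np.column_stack([np.cross(y,z),y,z])).as_quat())
    return c
E
python3 - <<'E'
import pickle;from h import *
s=pickle.load(open("top.pkl","rb"))
A=lambda u,v,z:w(s,270+(u+.5)/4-.5,115+(v+.5)/4-.5,z)
B=lambda u,v,z:w(s,145+(u+.5)/4.8-.5,165+(v+.5)/4.8-.5,z)
np.set_printoptions(precision=4,suppress=True)
cs=[A(*p,.05) for p in[(130,130),(188,148),(118,368),(57,350)]];print("case",np.mean(cs,0),[np.linalg.norm(cs[i]-cs[i-1]) for i in range(4)],cs[0]-cs[3])
ts=[A(*p,.085) for p in[(516,162),(557,200),(495,267),(454,229)]];print("tin",np.mean(ts,0),[np.linalg.norm(ts[i]-ts[i-1]) for i in range(4)],ts[0]-ts[3])
print("big",A(153.5,536,.095),A(100,536,.095)[1]-A(207,536,.095)[1]);print("slim",A(584,523,.085),A(540,523,.085)[1]-A(628,523,.085)[1])
ax=np.mean([B(25,303,.012),B(570,303,.012),B(298,33,.012),B(298,573,.012)],0);print("axis",ax)
tr=[B(*p,.05) for p in[(197,108),(432,140),(378,470),(142,435)]];print("tray",np.mean(tr,0),[np.linalg.norm(tr[i]-tr[i-1]) for i in range(4)])
m=B(65,368,.012);h=B(221,528,.09);c=np.mean(tr,0)
for n,p in(("mark",m),("handle",h)):
  for q in(ax,c):
    d=(p-q)[:2];print(n,p,np.linalg.norm(d),np.degrees(np.arctan2(d[1],d[0])))
for p,q in((0,3),(1,2)):d=tr[p]-tr[q];print(np.degrees(np.arctan2(-d[1],-d[0])))
from plant import r
for P in (h,m):
  for a in range(0,180,30):
    print(a,[None if (k:=r.solve_ik([P[0],P[1],.13],o)) is None else np.round(k,2) for o in ori(np.radians(a))])
E
```

```text
case [ 0.6223 -0.0606  0.05  ] [np.float64(0.13884978736585293), np.float64(0.03574781430475127), np.float64(0.13792116998944637), np.float64(0.03659913269064396)] [ 0.1321 -0.0426  0.    ]
tin [ 0.632  -0.2738  0.085 ] [np.float64(0.05317066393469419), np.float64(0.031183902559054195), np.float64(0.05291040161563703), np.float64(0.030982421793069505)] [ 0.0389 -0.0362  0.    ]
big [ 0.4501 -0.0751  0.095 ] 0.05763879468875626
slim [ 0.4587 -0.3084  0.085 ] 0.04727511314283822
axis [0.5091 0.162  0.012 ]
tray [0.5102 0.16   0.05  ] [np.float64(0.15979211868364987), np.float64(0.11607330061785648), np.float64(0.16012932126566806), np.float64(0.11354393210622467)]
mark [0.475  0.2758 0.012 ] 0.11885397411733584 106.66213567021161
mark [0.475  0.2758 0.012 ] 0.12106024202128354 106.88158980497525
handle [0.3937 0.1784 0.09  ] 0.11653849983133462 171.86708625792488
handle [0.3937 0.1784 0.09  ] 0.11789817428360275 170.98859163659128
173.1077290968604
172.20020034335005
0 [array([ 0.32,  0.44,  2.08, -0.  ,  0.63,  0.32]), array([ 0.32,  0.44,  2.08, -0.  ,  0.63, -2.82])]
30 [array([ 0.3
[... 363 characters left out ...]
]
150 [array([ 0.32,  0.44,  2.08, -0.  ,  0.63, -2.3 ]), array([ 0.32,  0.44,  2.08, -0.  ,  0.63,  0.84])]
0 [array([ 0.44,  0.59,  1.78, -0.  ,  0.77,  0.44]), array([ 0.44,  0.59,  1.78, -0.  ,  0.77, -2.7 ])]
30 [array([ 0.44,  0.59,  1.78, -0.  ,  0.77, -0.08]), None]
60 [array([ 0.44,  0.59,  1.78, -0.  ,  0.77, -0.61]), array([ 0.44,  0.59,  1.78, -0.  ,  0.77,  2.54])]
90 [array([ 0.44,  0.59,  1.78, -0.  ,  0.77, -1.13]), array([ 0.44,  0.59,  1.78, -0.  ,  0.77,  2.01])]
120 [array([ 0.44,  0.59,  1.78, -0.  ,  0.77, -1.65]), array([ 0.44,  0.59,  1.78, -0.  ,  0.77,  1.49])]
150 [array([ 0.44,  0.59,  1.78, -0.  ,  0.77, -2.18]), array([ 0.44,  0.59,  1.78, -0.  ,  0.77,  0.96])]
```

```bash
cat >> h.py <<'E'
from plant import r,jaws,optics
AX=np.array([.5095,.161]); MK=np.array([.475,.2758]); TA=np.radians(106.8)  # tray y direction when set
def best(xyz,a):
    q0=np.array(r.state()["joint_positions"]); c=[(abs(np.array(k)-q0).max(),o) for o in ori(a) if (k:=r.solve_ik(list(xyz),o)) is not None]
    return min(c,key=lambda t:t[0])[1]
def ptp(xy,z,a):
    """grasp point to xy,z with closing axis at a"""
    p=[xy[0],xy[1],z+.054]; o=best(p,a); r.move_ptp(p,o)
def lin(xy,z,a=None,vel=.15,f=None):
    p=[xy[0],xy[1],z+.054]; return r.line_to(p,None if a is None else best(p,a),vel=vel,f_stop=f)
def T(m=""): s=r.state(); print(m,"t %.2f gap %.4f gf %.1f F %s"%(s["t"],s["finger_gap"],s["grasp_force"],np.round(s["ft_force"],1)),"tcp",np.round(s["position"],4))
def tray(x,y,a=TA):
    return AX+x*np.array([np.sin(a),-np.cos(a)])+y*np.array([np.cos(a),np.sin(a)])
E
python3 - <<'E'
from h import *
import pickle
jaws.set_gripper(.05,20);T()
h=np.array([.3937,.1784]); a0=np.arctan2(*(h-AX)[::-1]); a1=np.arctan2(*(MK-AX)[::-1])
ptp(h,.14,a0-np.pi/2);T()
lin(h,.065,vel=.2); jaws.set_gripper(.0,20);T("grip")
for k in np.linspace(0,1,7)[1:]:
    a=a0+k*(a1-a0); lin(AX+.118*np.array([np.cos(a),np.sin(a)]),.065,a-np.pi/2,vel=.12)
T("turned"); jaws.set_gripper(.05); p=r.state()["position"][:2]; lin(p,.14,vel=.25)
jaws.set_gripper(.065)
c=np.array([.6223,-.0606]); ptp(c,.16,np.arctan2(-.0426,.1321)+np.pi/2);T("over case")
for n in("top","wrist"):
    s=optics.snapshot(n); pickle.dump(s,open(n+"1.pkl","wb"))
a=pickle.load(open("top1.pkl","rb"))["frame"][165:290,145:275,::-1]; b=pickle.load(open("wrist1.pkl","rb"))["frame"][:,:,::-1]
cv2.imwrite("pics/p1.png",np.hstack([cv2.resize(a,(390,375)),cv2.resize(b,(410,375))]))
s=pickle.load(open("wrist1.pkl","rb"))
print([proj(s,p) for p in((*c,.05),(*(c+[.066,-.0213]),.05),(*(c-[.066,-.0213]),.05))])
E
```

```text
t 0.54 gap 0.0499 gf 0.0 F [-0.9 -0.3  0.1] tcp [ 0.188  -0.5169  0.3039]
 t 3.13 gap 0.0497 gf 0.0 F [-0.   0.2  0.5] tcp [0.3941 0.178  0.1941]
grip t 4.07 gap 0.0132 gf 21.1 F [-1.9 -1.   8.5] tcp [0.3941 0.1785 0.1199]
turned t 6.12 gap 0.0134 gf 21.4 F [0.1 7.5 8.2] tcp [0.4757 0.2743 0.1197]
over case t 8.70 gap 0.0650 gf 0.0 F [-0.2  0.7  0.1] tcp [ 0.6222 -0.0599  0.2138]
[array([282.54099066, 210.74699051]), array([282.99221322,  98.9454009 ]), array([282.15208825, 307.10721465])]
```

View pics/p1.png

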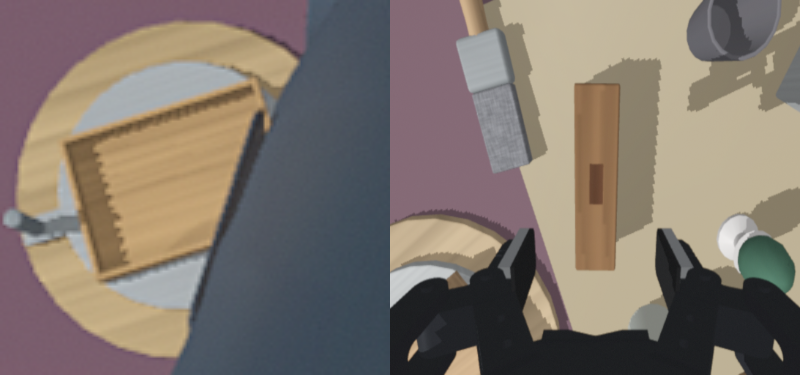

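The wheel is set: the handle at (12,218) covers the mark. In the wrist half, the case runs straight, with rows 84 to 269 in the montage. That puts it about 3 mm further along its axis than I estimated, so I'll correct for that, then pick and place it.

```bash
cat > place.py <<'E'
from h import *
import pickle
def pick(c,a,zg,f,up,opening):
    lin(c,zg,vel=.2); jaws.set_gripper(0.0,f); T("grip"); lin(c,up,vel=.3)
def put(x,y,zg,opening,up,over=.03):
    """set the held item (grasp height zg over its bottom) down at tray x,y"""
    p=tray(x,y); a=TA-np.pi/2
    ptp(p,.030+zg+over,a); lin(p,.030+zg+.004,vel=.15); hit=lin(p,.030+zg-.003,vel=.02,f=5); T("down %s"%hit)
    jaws.set_gripper(opening); lin(p,up,vel=.3)
def look(name,c,z):
    """wrist + top picture montage; prints where c should appear in the wrist picture"""
    s=optics.snapshot("wrist"); t=optics.snapshot("top"); pickle.dump((s,t),open(name+".pkl","wb"))
    b=s["frame"][:,:,::-1]; a=t["frame"][165:290,145:275,::-1]
    cv2.imwrite(f"pics/{name}.png",np.hstack([cv2.resize(a,(300,420)),b[:,40:540]])); print("expect montage px",proj(s,(*c,z))+[260,0])
    d=.01; print("px per +10mm x, y:",proj(s,(c[0]+d,c[1],z))-proj(s,(*c,z)),proj(s,(c[0],c[1]+d,z))-proj(s,(*c,z)))
E
python3 - <<'E'
from place import *
u=np.array([.951,-.307]); c=np.array([.6223,-.0606])+.003*u
pick(c,None,.044,40,.13,.065)
put(.032,0,.044,.056,.15,.035)
jaws.set_gripper(.08)
b=np.array([.4501,-.0751]); ptp(b,.19,TA-np.pi/2);T("over big"); look("p2",b,.095)
E
```

```text
grip t 9.89 gap 0.0371 gf 41.0 F [-1.1  0.4  6.7] tcp [ 0.6258 -0.0616  0.0995]
down True t 12.53 gap 0.0376 gf 41.9 F [-0.1 -0.9  4.2] tcp [0.5407 0.1703 0.1291]
over big t 14.66 gap 0.0801 gf 0.0 F [0.1 0.3 0. ] tcp [ 0.4505 -0.0746  0.2439]
expect montage px [538.35110827 218.80324613]
px per +10mm x, y: [15.71783343  4.54131774] [  4.7912583 -15.2686117]
```

View pics/p2.png

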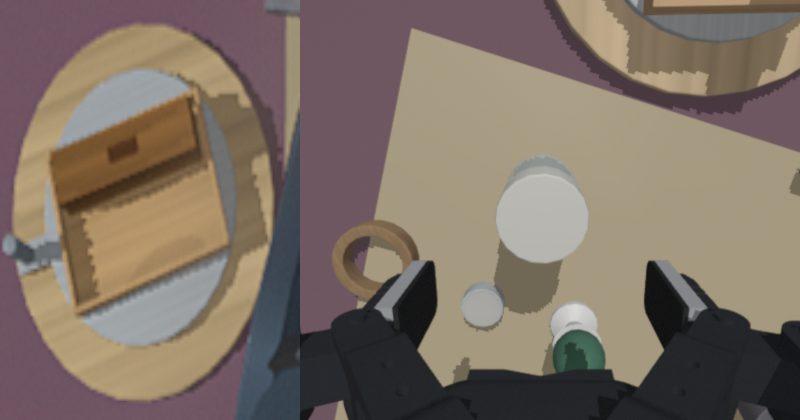

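The case lies in the far side of the tray, upright. The large jar's lid centre is at (542,217.5) against the expected (538,219), so it is about 2 mm off; I'll correct that. I'll fill the tray from the handle end so that nothing has to pass over items already packed.

```bash
python3 - <<'E'
from place import *
b=np.array([.4520,-.0737])
pick(b,None,.075,40,.16,.08)
put(-.020,.0435,.075,.072,.20,.035)
jaws.set_gripper(.075)
t=np.array([.632,-.2738]); ptp(t,.19,np.arctan2(-.0362,.0389));T("over tin"); look("p3",t,.085)
s=pickle.load(open("p3.pkl","rb"))[0]; e=np.array([.0389,-.0362]);e/=np.linalg.norm(e);n=np.array([-e[1],e[0]])
print([proj(s,(*(t+i*.025*e+j*.017*n),.085))+[260,0] for i,j in((1,1),(1,-1),(-1,-1),(-1,1))])
E
```

```text
grip t 15.82 gap 0.0576 gf 40.8 F [-2.5 -0.1  9.1] tcp [ 0.4525 -0.0739  0.1303]
down True t 17.96 gap 0.0570 gf 44.0 F [-1.1  0.2  6.8] tcp [0.4782 0.1968 0.16  ]
over tin t 20.74 gap 0.0748 gf 0.0 F [-0.4  0.4  0.6] tcp [ 0.6323 -0.2726  0.2441]
expect montage px [541.23303344 215.71385475]
px per +10mm x, y: [ 11.65078027 -10.37155364] [-10.80174742 -11.1883994 ]
[array([581.44696161, 189.55861781]), array([579.88400677, 241.04925697]), array([502.47319988, 240.923345  ]), array([501.13834821, 189.43211099])]
```

View pics/p3.png

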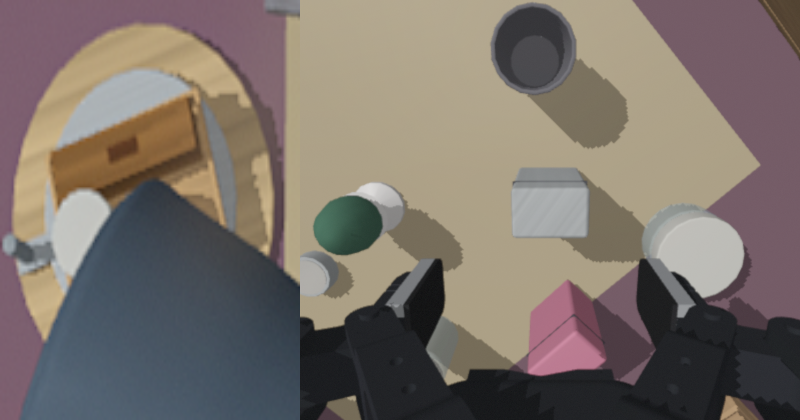

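The large jar is in. The tin's top centre is at (550,211) against the expected (541,216), which gives a corrected position of (0.638, −0.2755). The gripper is aligned with it, jar_flat at (695,245) clears the fingers, and the pink look-alike stays behind.

```bash
python3 - <<'E'
from place import *
t=np.array([.638,-.2755])
jaws.set_gripper(.068)
pick(t,None,.072,35,.19,.07)
put(-.020,-.006,.072,.064,.20,.065)
jaws.set_gripper(.07)
t=np.array([.4587,-.3084]); ptp(t,.19,TA-np.pi/2);T("over slim"); look("p4",t,.085)
E
```

```text
grip t 22.12 gap 0.0498 gf 36.9 F [-1.2  1.3  6.7] tcp [ 0.6386 -0.2758  0.1279]
down True t 25.14 gap 0.0497 gf 38.5 F [-1.1 -0.4  6.1] tcp [0.4927 0.1494 0.1573]
over slim t 27.82 gap 0.0700 gf 0.0 F [ 0.9  1.1 -0.2] tcp [ 0.4591 -0.3076  0.244 ]
expect montage px [538.40873493 214.6257976 ]
px per +10mm x, y: [15.06957464  4.37834603] [  4.60239125 -14.67431408]
```

View pics/p4.png

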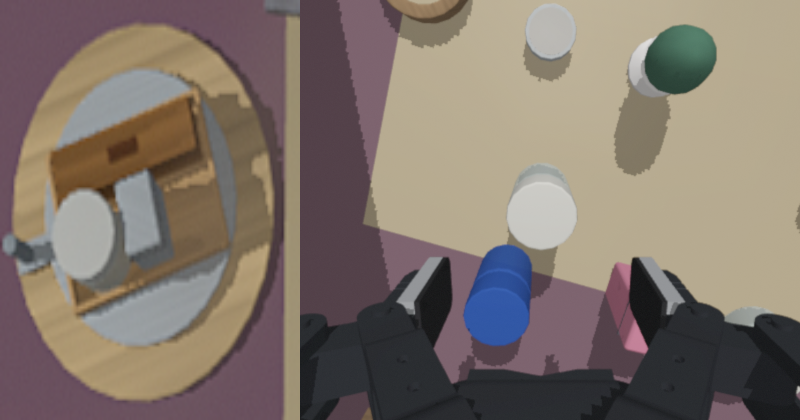

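The tin stands beside the large jar. The slim jar's lid is at (542,215) against the expected (538,215), so its corrected position is (0.4612, −0.3079). The blue jar at (497,315) and the pink tin at (612,265) both clear the fingers.

```bash
python3 - <<'E'
from place import *
t=np.array([.4612,-.3079])
jaws.set_gripper(.066)
pick(t,None,.073,35,.19,.07)
zg=.073; p=tray(-.020,-.0495); ptp(p,.030+zg+.06,TA-np.pi/2)
print(lin(p,.030+zg+.004,vel=.12,f=12)); T("near")
if r.state()["position"][2]-.054<.030+zg+.007:
    print(lin(p,.030+zg-.003,vel=.02,f=5)); T("down")
    jaws.set_gripper(.060); lin(p,.22,vel=.3)
    ptp([.45,-.25],.22,TA-np.pi/2); T("away")
    for n in("top","side"):
        s=optics.snapshot(n); pickle.dump(s,open(n+"5.pkl","wb"))
    a=pickle.load(open("top5.pkl","rb"))["frame"][165:290,145:275,::-1]; b=pickle.load(open("side5.pkl","rb"))["frame"][200:340,210:360,::-1]
    cv2.imwrite("pics/p5.png",np.hstack([cv2.resize(a,(390,375),interpolation=cv2.INTER_CUBIC),cv2.resize(b,(402,375),interpolation=cv2.INTER_CUBIC)]))
E
```

```text
grip t 29.18 gap 0.0451 gf 35.3 F [-1.  -0.   6.1] tcp [ 0.4617 -0.3084  0.1285]
False
near t 31.89 gap 0.0448 gf 36.3 F [ 0.7  0.5 -1.7] tcp [0.505  0.1076 0.1614]
True
down t 32.17 gap 0.0451 gf 35.8 F [-0.1 -0.5  3.6] tcp [0.5051 0.1078 0.1582]
away t 34.38 gap 0.0603 gf 0.0 F [0.  0.3 0.7] tcp [ 0.4503 -0.2493  0.2738]
```

View pics/p5.png

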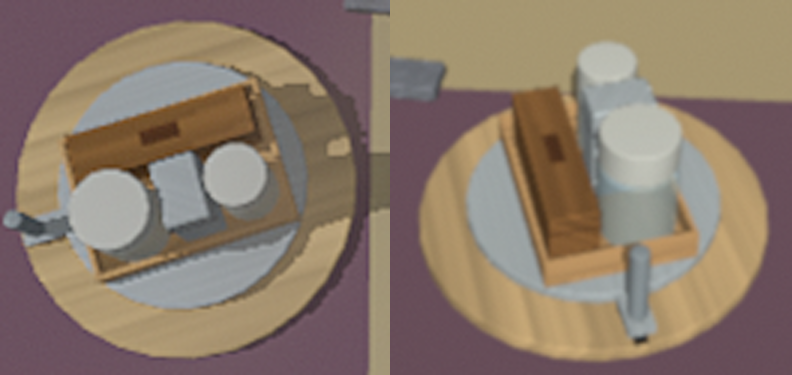

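All four items stand upright in the tray. The handle top is at (13,220), with the mark showing beneath the handle arm at (640,340) in the side half. I'll check the handle's offset numerically before handing in.

```bash
python3 - <<'E'
from h import *
import pickle
s=pickle.load(open("top5.pkl","rb")); h=w(s,145+13.5/3-.5,165+220.5/3-.5,.09); print(h,np.linalg.norm(h[:2]-MK))
sd=pickle.load(open("side5.pkl","rb")); h2=w(sd,210+(638-390)/2.68,200+250/2.68,.09); print(h2,np.linalg.norm(h2[:2]-MK))
side0=pickle.load(open("side.pkl","rb")); print("mark via side",w(side0,431.5*.7,460*.7,.012))
d=h[:2]-AX; print(np.degrees(np.arctan2(d[1],d[0])))
E
```

```text
[0.47309879 0.2740044  0.09      ] 0.0026151012023798896
[0.47599207 0.27358445 0.09      ] 0.002427523249310688
mark via side [0.47473607 0.27472165 0.012     ]
107.85489326010179
```

The handle is within about 3 mm of the mark in both views, so I'm handing the job in.

```bash
python3 -c "
from plant import r
print(r.finish_job())"
```

```text
the job is handed in; nothing more can be done
None
```

I handed the job in with the large jar, slim jar, tin and case standing upright in the tray and the wheel's handle about 3 mm from the mark in both camera views; the arm took about 34 s of the 72 s, and the hand-in call returned no verdict.

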